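Clamp the deep-well plate on the shaker platform

ROBOT

A 6-joint arm with a two-finger parallel gripper is mounted at the origin on a cart in front of the work surface, level with it; the furniture and walls round the work are solid. World frame = base frame: x ahead of the robot, y to its left, z up, the work surface at z = 0. Lengths are in mm, angles in degrees, forces in N, time in s.
With the tool pointing down it reaches from about 300 to 850 mm from the base axis. Payload 4.2 kg.
Tool frame: the origin (TCP) lies on the centre line of the jaws, within the pads' length; the fingertips stand 14 mm ahead of it and the grasp point (between the pads) lies 5 mm behind it; z points along the fingers, y is the line along which they close (so a half turn about z gives the same grasp; the last joint's range is limited). The gripper opens to 91 mm and grips with 3 to 60 N. Pads are 32 mm wide; open, the fingers measure 118 mm over their backs; the gripper's body (76 mm by 178 mm) begins 60 mm behind the grasp point.
Start: joints at [71.505, 18.312, 89.639, -0, 72.044, -1.146], TCP at [171.463, 548.855, 227.976] pointing down, gripper open.
Joint ranges: [-177.97, 177.97], [-48.28, 115.42], [12.27, 149.76], [-77.06, 257.06], [2.81, 150.46], [-146.56, 146.56]. Speed limits (degrees/s): [147.25, 147.25, 180, 180, 180, 180].

INTERFACE

Orientations are given as [roll, pitch, yaw] about the fixed x, y, z axes, in that order (R = Rz(yaw) Ry(pitch) Rx(roll)).
In Python, from workcell import env gives the robot as it stands.
- The arm moves only by the tool arm_command, never from a script. Its argument "motion" is a list of rows, each an object with "offset": the shift along the tool's x, y, z in m, a list of three; "spin": the turn about the tool's z in rad. In form: [{"offset": [tx, ty, tz], "spin": spin}, ...]. A call has 1 to 5 rows; each row shifts and turns the commanded pose from where the row before left it, along the tool's axes as they then stand; what a row does not reach is not made up. A row lasts 1/8 s, in which the tool goes at most 62.5 mm and 10.7 degrees, less where a joint would pass 70% of its speed; a pose out of reach is approached as far as the arm can. A call with a gripper value outside its range is refused whole. "jaw" is the finger opening in m, from 0 to 0.0912, set as the call begins (left out, the last holds). The fingers move at their own pace and stop on an object; "newtons" is the grip in N (left out, the last holds). Time passes only in rows, so rows that do not move let the fingers close. It gives the time, the measured TCP pose, the force, the opening and the grip force at its end, in the units of the state.
- env.state(): the state, without advancing time (a new reading comes with each control period).
- env.grab_frame(name): name is "side" or "top"; returns (picture, depth): 400x640x3 uint8, blue, green, red; 400x640 float32, mm along the optical axis (not along the pixel's ray), 0 where there is no reading.
- env.camera_model(name): a dict with "fx", "fy", "cx", "cy" (pixels), "eye" and "rotation" of the camera in the world. Camera axes: x right, y down, z forward; pixel columns grow to the right and rows downward; lengths in mm; the calibration is good to about 2 mm. A picture is of the moment at which its call begins. camera_model takes no time and is no camera call.
- env.job_done(): hands the job in; it is judged then, once.
Trained networks look in the newest picture that a camera, given by its name, has taken for a name from the list of things; names that differ only in an ending like _2 or _b are one class to them, and where a whole thing is asked for, a point or a joint stands for the part that bears it (a point fixed in the world has none). Each returns a list of dicts, best first, with "score" (0 to 1); they miss things now and then, are a little off and sometimes report something else, mostly with a low value. They report only what shows in the picture. A call takes as long as a camera call.
- env.boxes_of(camera, target): "bbox" ([left, top, right, bottom] in pixels, round what is visible of it).
- env.pinpoint(camera, target): "location" ([column, row] in pixels: a listed point, or the origin of a listed thing).
The state is a dict: "time_s": time; "qpos": joint angles; "qvel": joint speeds; "effort": joint torques, N m; "ee_pos": TCP position; "ee_rot": TCP orientation; "force": force on the tool from outside, world axes, zero at the start; "torque": the same for the moment, N m; "gripper_width": finger opening in mm; "gripper_force": force on a finger pad.
Only numpy, scipy, OpenCV 4.12 (cv2) and the standard library are available. Lean on these libraries where they do the work, as an engineer would, in place of code of your own. Each camera call takes 0.05 s, during which the arm holds its last target. There are 200 camera calls.

TASK

Make the white deep-well plate ready for shaking: with the fingertips push it back along the platform until it sits against the rear fence, then swing the steel clamp strap over it with a finger until it meets its stop peg, and then push the raised cam lever all the way down so that the rubber foot presses on the plate. Nothing needs gripping: keep the plate flat on the platform without lifting or tipping it, leave the lever up until the strap is across, and leave the bottle, the tube and the other things around alone.

Things in the scene. Friction and masses are not known exactly. Their poses are not given: they have to be found in the camera images.
- platform: Aluminium shaker platform, fixed. Origin on the worktop; own x points to its rear fence, away from the robot, z up. It covers x -150..+110, y -140..+140 mm; its top is 14 mm above the worktop. The clamp's pivot post stands behind the fence at x +75, y 0 mm; the stop peg, 8 mm thick, top 82 mm above the worktop, at x +58, y -17.5 mm.
- fence (a point): Middle of the front face of the rear fence, at its foot: platform x +43.5, y 0, z +14 mm. The fence is a steel bar 150 mm long (along y) and 20 mm high. Two end guides, 14 mm high, run along x in front of it, from platform x -50 to +42 mm, inner faces at y +-67.5 mm.
- deep_well_plate: White deep-well plate with grey sealing mat, loose, 85.5 (x) by 127.5 (y) by 44 mm high, about 0.25 kg. Origin at the centre of its underside, axes as the platform's. It stands between the end guides (3.5 mm play each side), its back 15 to 31 mm short of the fence; home, its origin is at platform x +0.5, y 0, z +14 mm.
- strap (a joint): Swing angle of the clamp strap about its upright post (rad): 0 = straight across the plate, against the stop peg; positive = swung aside toward the platform's +y (1.57 = along +y). From above, closing turns it anticlockwise. Starts between 1.05 and 1.5. It turns stiffly (0.12 N m) and stays where it is left; the hinge cannot go below 0.
- strap_pivot (a point): Point on the strap's upright hinge axis at the strap's mid height, 75.5 mm above the worktop.
- strap_end (a point): Middle of the strap's free end, 121 mm from the pivot axis, 75.5 mm above the worktop. The strap is a straight steel bar from the pivot to here, 26 mm wide, 72 to 79 mm above the worktop; its last 5 mm are turned up to 94 mm. Its underside is 14 mm above the plate's top.
- cam_lever (a joint): Angle of the cam lever on the strap (rad): 0 = fully raised (60 degrees above level, leaning from its pin toward the strap's pivot), 1.0 = fully down, nearly level above the strap (3 degrees above level). Starts between 0 and 0.15. Stiff: about 0.18 N m, more near the end; it stays where it is left.
- lever_pin (a point): The lever's level hinge pin on the strap, 75 mm from the pivot axis, 93 mm above the worktop. The pin runs across the strap. The fork cheeks beside it are 23 mm wide in all and reach 101 mm above the worktop.
- lever_tip (a point): Centre of the black ball knob (18 mm in diameter) on the end of the lever rod (9 mm thick), 65 mm from the pin. Up it stands about 149 mm above the worktop, fully down about 96 mm; as the lever goes down it moves toward the strap's pivot.
- press_foot: Round rubber foot, 24 mm in diameter, under the strap at 75 mm from the pivot axis; origin at the centre of its underside. The cam lever drives it down about 5 mm on to the plate's mat when the strap is across.
- stain_bottle: Bystander: small brown bottle with black cap, 38 mm wide, 70 mm high, standing on the platform's front +y corner. Origin at the centre of its underside.
- tube: Bystander: clear centrifuge tube, 35 mm wide, 114 mm high, standing on the platform's front -y corner. Origin at the centre of its underside.
- weigh_boat: Bystander: white weighing boat 70x70x18 mm on the worktop left of the platform.
- timer: Bystander: small white timer 66x66x17 mm on the worktop left of the platform.
- petri: Bystander: Petri dish, 89 mm wide, 15 mm high, on the worktop at the left rear.
- pen: Bystander: marker pen 130 mm long on the worktop at the far left.

How it is judged:
By the outcome, as a careful person would: the job done as asked, in the order asked, and still so for the second after the job is handed in, with the robot touching nothing.
It also fails if it takes over 64 s, if anything falls off the work surface, if the arm or the gripper's body presses on something with over 40 N, if the wrist force passes 120 N, or if a joint passes its speed limit or range.

## Working session

There is one attempt and no reset: what is moved stays moved. The work goes in short steps, Python scripts to look and compute and a tool call to move; the robot and the scene stay as the last step left them, time stands still between calls to the robot, and variables do not carry over. Pictures are saved under pics/ and viewed, at most 10 in all, crops included, and the job is handed in when it is done.

Besides the shell and the picture viewer there is one more tool, called by a JSON object that holds its "api" and its "payload". arm_command: Moves the arm, as the interface text tells. Its arguments: {"type":"object","properties":{"motion":{"type":"array"},"jaw":{"type":"number"},"newtons":{"type":"number"}},"required":["motion"]}

```bash
mkdir -p pics; cat > h.py <<'E'
import numpy as np, cv2
from workcell import env
from scipy.spatial.transform import Rotation as R
def ray(cam,px):
    m=env.camera_model(cam); d=np.array([(px[0]-m['cx'])/m['fx'],(px[1]-m['cy'])/m['fy'],1.])
    return np.array(m['eye']),np.array(m['rotation'])@d
def atz(cam,px,z):
    e,d=ray(cam,px); return e+d*(z-e[2])/d[2]
def proj(cam,p):
    m=env.camera_model(cam); c=np.array(m['rotation']).T@(np.array(p)-np.array(m['eye'])); return c[0]/c[2]*m['fx']+m['cx'],c[1]/c[2]*m['fy']+m['cy']
E
python3 - <<'E'
from h import *
ims={c:env.grab_frame(c) for c in('top','side')}
for c in ims: cv2.imwrite(f'pics/{c}0.png',ims[c][0]); print(c,env.camera_model(c))
Z=dict(fence=14,deep_well_plate=14,strap_pivot=75.5,strap_end=75.5,lever_pin=93,lever_tip=149,platform=0,stain_bottle=14,tube=14)
for n,z in Z.items():
  for c in ims:
    for r in env.pinpoint(c,n)[:2]: print(n,c,np.round(r['location'],1),round(r['score'],2),np.round(atz(c,r['location'],z),1))
print(env.state())
E
```

```text
top {'fx': 399.1780531833852, 'fy': 399.1780531833852, 'cx': 323.68961854590606, 'cy': 197.39144919556153, 'eye': array([ 375.78448099,  267.75833623, 1030.7380611 ]), 'rotation': array([-172.52734819,   -0.53322767,  -91.08284719])}
side {'fx': 364.1818783813535, 'fy': 364.1818783813535, 'cx': 314.6304178219072, 'cy': 197.0322380033865, 'eye': array([522.85240725, 988.6806647 , 681.42705064]), 'rotation': array([-129.31773023,   -0.68568542,  178.93218129])}Traceback (most recent call last):
  File "<stdin>", line 7, in <module>
  File "h.py", line 8, in atz
    e,d=ray(cam,px); return e+d*(z-e[2])/d[2]
                                         ~^^^
IndexError: invalid index to scalar variable.
```

```bash
sed -i "s/np.array(m\['rotation'\])/R.from_euler('xyz',m['rotation'],degrees=True).as_matrix()/" h.py
python3 - <<'E'
from h import *
Z=dict(fence=14,deep_well_plate=14,strap_pivot=75.5,strap_end=75.5,lever_pin=93,lever_tip=149,platform=0,stain_bottle=14,tube=14)
for n,z in Z.items():
  for c in('top','side'):
    for r in env.pinpoint(c,n)[:2]: print(n,c,np.round(r['location'],1),round(r['score'],2),np.round(atz(c,r['location'],z),1))
print(env.state())
E
```

```text
fence top [392.3 168. ] 0.76 [582.8  76.1  14. ]
fence top [349.2 216.5] 0.31 [458.6 191.5  14. ]
fence side [281.3 176.5] 0.66 [601.2  73.1  14. ]
deep_well_plate top [392.8 189.3] 0.73 [526.8  77.1  14. ]
deep_well_plate side [306.4 178.7] 0.66 [523.4  84.8  14. ]
deep_well_plate side [299.8 176.2] 0.41 [543.9  71.7  14. ]
strap_pivot top [398.3 145.3] 0.72 [626.9  70.5  75.5]
strap_pivot side [273.2 160.9] 0.68 [622.2  78.6  75.5]
strap_end top [350.2 153.3] 0.97 [608.7 189.5  75.5]
strap_end top [371.6 149.7] 0.68 [616.9 136.7  75.5]
strap_end side [334.  159.9] 0.64 [440.4  73.3  75.5]
strap_end side [274.4 185.3] 0.63 [610.6 198.1  75.5]
lever_pin top [373.  149.1] 0.88 [613.9 135.6  93. ]
lever_pin side [278.8 171.6] 0.69 [600.  158.4  93. ]
lever_tip top [275.3 207. ] 0.36 [471.7 365.1 149. ]
lever_tip side [321.9 259.1] 0.51 [494. 526. 149.]
lever_tip side [273.7 145.3] 0.4 [614.1 111.  149. ]
platform top [395.5 180.8] 0.73 [551.3  66.4   0. ]
platform top [392.3 145.4] 0.21 [646.7  70.9   0. ]
platform side [300.1 176.8] 0.87 [543.3  55.7   0. ]
platform side [277.2 184. ]
[... 254 characters left out ...]
7] 0.7 [426.6 -26.7  14. ]
{'time_s': 1.05, 'qpos': array([ 7.15051378e+01,  1.83107420e+01,  8.96382490e+01, -9.31922774e-04,
        7.20437112e+01, -1.14496643e+00]), 'qvel': array([-0.00878268, -0.03270602, -0.04014747, -0.01553376, -0.1163262 ,
        0.00761009]), 'effort': array([-1.13997376e-03, -4.12360311e+01, -2.32228661e+01,  7.27007305e-02,
        3.78160633e-02, -2.49648809e-05]), 'ee_pos': array([171.47022295, 548.8600333 , 227.99264347]), 'ee_rot': array([1.79992721e+02, 1.03221521e-03, 1.62650391e+02]), 'force': array([-0.3248003 , -0.76580832,  0.06313765]), 'torque': array([-0.0151258 , -0.04824047, -0.04965078]), 'gripper_force': 0.0, 'gripper_width': 90.79226206485343}
```

View pics/top0.png

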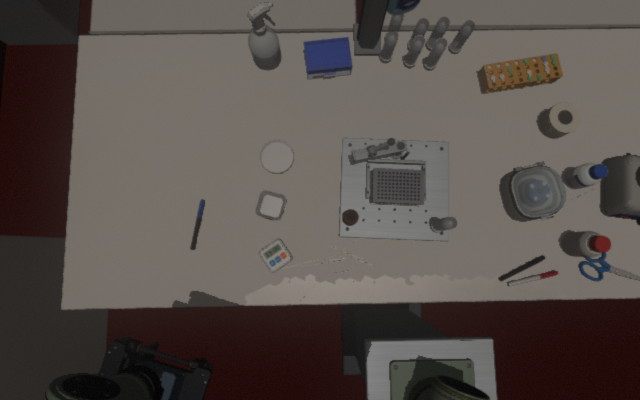

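View pics/side0.png

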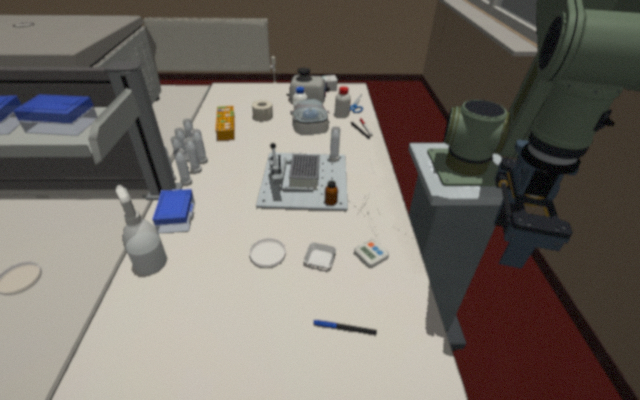

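```bash
python3 - <<'E'
from h import *
im,d=env.grab_frame('top'); s=cv2.imread('pics/side0.png')
a=cv2.resize(im[128:248,330:460],None,fx=4.5,fy=4.5,interpolation=cv2.INTER_CUBIC)
b=cv2.resize(s[120:220,245:365],None,fx=5,fy=4,interpolation=cv2.INTER_CUBIC)[:, :]
cv2.imwrite('pics/ca.png',cv2.convertScaleAbs(a,alpha=1.4)); cv2.imwrite('pics/cb.png',cv2.convertScaleAbs(b,alpha=1.2))
m=env.camera_model('top'); Rm=R.from_euler('xyz',m['rotation'],degrees=True).as_matrix()
v,u=np.mgrid[0:400,0:640]; P=np.stack([(u-m['cx'])/m['fx']*d,(v-m['cy'])/m['fy']*d,d],-1)@Rm.T+m['eye']
P[d==0]=np.nan
Q=P[128:248,330:460]; np.save('Q.npy',P)
def rect(lo,hi,reg=Q):
    k=(reg[...,2]>lo)&(reg[...,2]<hi); p=reg[k][:,:2].astype(np.float32); return k.sum(),cv2.minAreaRect(p),np.median(reg[k][:,2])
M=(Q[...,2]>50)&(Q[...,2]<66); 
mm=cv2.morphologyEx(M.astype(np.uint8),cv2.MORPH_OPEN,np.ones((5,5)))
p=Q[mm>0][:,:2].astype(np.float32); print('plate',len(p),cv2.minAreaRect(p))
mm=cv2.morphologyEx(((Q[...,2]>7)&(Q[...,2]<200)).astype(np.uint8),cv2.MORPH_OPEN,np.ones((3,3)))
p=Q[mm>0][:,:2].astype(np.float32); print('platform',len(p),cv2.minAreaRect(p))
for nm,r,c in [('table',190,332),('plat',230,390),('plate',190,400)]: print(nm,np.nanmedian(P[r-2:r+3,c-2:c+3,2]))
k=Q[...,2]>66
for r,c in np.argwhere(k)[::6]: print(c+330,r+128,np.round(Q[r,c]).astype(int),end=';')
E
```

```text
plate 1748 ((529.1341552734375, 72.66183471679688), (126.7196044921875, 85.97508239746094), 86.3371353149414)
platform 10804 ((530.0438842773438, 72.77104187011719), (279.7566833496094, 260.4557800292969), 86.64097595214844)
table 0.3735782229000506
plat 14.761372034740134
plate 58.8090159009775
389 138 [624 107 152];390 139 [621 105 154];389 140 [619 107 155];403 140 [640  58  76];391 141 [617 102 151];400 141 [636  67  81];386 142 [618 112 140];392 142 [614 101 156];398 142 [634  72  80];404 142 [633  57  81];387 143 [615 110 144];393 143 [613  98 151];399 143 [631  70  81];405 143 [631  55  80];386 144 [613 112 140];392 144 [611 100 149];398 144 [628  73  85];404 144 [629  57  80];379 145 [616 126 124];385 145 [612 114 136];391 145 [609 102 148];397 145 [626  75  82];403 145 [626  60  80];370 146 [619 144 101];376 146 [626 126  77];382 146 [612 120 129];388 146 [625  96  78];394 146 [624  82  81];400 146 [622  69  87];406 146 [624  53  80];371 147 [616 142 104];377 147 [614 129 113];383 147 [610 117 127];389 147 [622  94  80];395 147 [621  80  83];401 147 [619  67  90];365 148 [62
[... 2281 characters left out ...]
221 [443 199  69];355 221 [443 182  68];442 221 [436 -15 113];448 221 [435 -26 121];454 221 [436 -43 113];351 222 [441 192  68];439 222 [435 -14  91];445 222 [434 -22 112];451 222 [433 -33 121];350 223 [438 194  67];442 223 [432 -14 115];448 223 [431 -26 122];454 223 [431 -43 110];439 224 [431 -14  92];445 224 [429 -20 119];451 224 [428 -32 123];437 225 [430 -15  71];443 225 [427 -15 118];449 225 [426 -29 119];455 225 [426 -42 120];441 226 [425 -16 100];447 226 [424 -25 116];453 226 [424 -41 110];439 227 [424 -18  78];445 227 [422 -19 120];451 227 [422 -35 112];439 228 [422 -18  76];445 228 [420 -20 116];451 228 [420 -36 108];442 229 [419 -22  86];448 229 [417 -25 121];444 230 [417 -29  79];
```

View pics/ca.png

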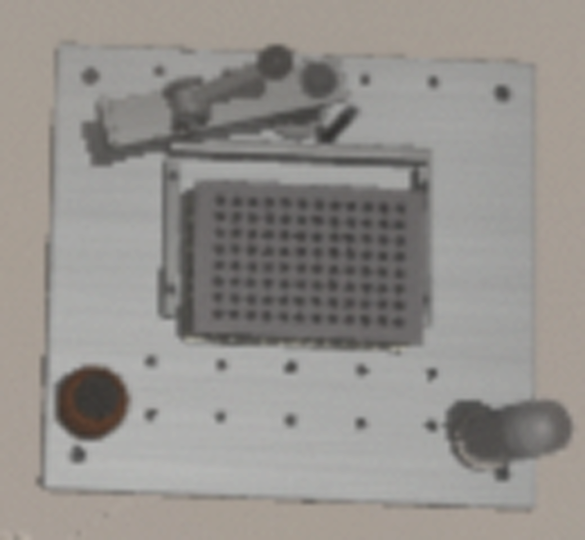

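View pics/cb.png

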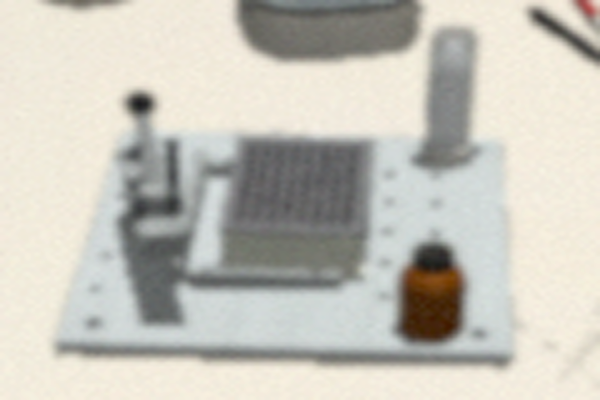

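Top view: the plate is at about (395,189), the strap runs from the pivot at (398,145) to its end at (350,153), and the black knob is near (391,141). The bottle is at (350,217) and the tube at (445,224). The side view agrees with this. From depth, the platform origin is about (550, 71.6) with yaw −3.4°, the plate gap is about 21 mm, and the strap is at about 1.38 rad.

{"api": "arm_command", "payload": {"motion": [{"offset": [-0.041, -0.0366, 0], "spin": 0}, {"offset": [-0.041, -0.0366, 0], "spin": 0}, {"offset": [-0.041, -0.0366, 0], "spin": 0}, {"offset": [-0.041, -0.0366, 0], "spin": 0}, {"offset": [-0.041, -0.0366, 0], "spin": 0}], "jaw": 0, "newtons": 20}}

```text
time_s: 1.72
ee_pos: [313.3, 311.6, 228.2]
ee_rot: [180.0, 0.0, 162.7]
force: [0.1, 0.2, 0.3]
gripper_width: 43.9
gripper_force: 0.0
```

{"api": "arm_command", "payload": {"motion": [{"offset": [-0.041, -0.0366, 0], "spin": 0}, {"offset": [-0.041, -0.0366, 0], "spin": 0}, {"offset": [-0.041, -0.0366, 0], "spin": 0}, {"offset": [-0.041, -0.0366, 0], "spin": 0}, {"offset": [-0.041, -0.0366, 0], "spin": 0}]}}

```text
time_s: 2.35
ee_pos: [454.5, 75.6, 228.2]
ee_rot: [180.0, 0.0, 162.6]
force: [0.7, 1.0, 0.5]
gripper_width: -0.1
gripper_force: 0.0
```

{"api": "arm_command", "payload": {"motion": [{"offset": [0, 0, 0], "spin": 0.166}, {"offset": [0, 0, 0], "spin": 0.166}, {"offset": [0, 0, 0], "spin": 0.166}, {"offset": [0, 0, 0], "spin": 0.166}]}}

```text
time_s: 2.85
ee_pos: [453.7, 77.1, 228.0]
ee_rot: [180.0, -0.0, 124.3]
force: [0.0, 0.5, -0.1]
gripper_width: 0.2
gripper_force: 0.0
```

{"api": "arm_command", "payload": {"motion": [{"offset": [0, 0, 0], "spin": 0.166}, {"offset": [0, 0, 0], "spin": 0.166}, {"offset": [0, 0, 0], "spin": 0.166}, {"offset": [0, 0, 0], "spin": 0.166}, {"offset": [0, 0, 0], "spin": 0}]}}

```text
time_s: 3.48
ee_pos: [453.7, 77.3, 228.0]
ee_rot: [180.0, -0.0, 86.7]
force: [0.2, -0.6, 0.1]
gripper_width: 0.2
gripper_force: 0.0
```

{"api": "arm_command", "payload": {"motion": [{"offset": [0, 0, 0.05], "spin": 0}, {"offset": [0, 0, 0.05], "spin": 0}, {"offset": [0, 0, 0.05], "spin": 0}, {"offset": [0, 0, 0.03], "spin": 0}, {"offset": [0, 0, 0.01], "spin": 0}]}}

```text
time_s: 4.1
ee_pos: [452.7, 77.1, 36.5]
ee_rot: [-179.8, 0.0, 86.7]
force: [-0.0, 0.1, 0.9]
gripper_width: 0.6
gripper_force: 0.0
```

{"api": "arm_command", "payload": {"motion": [{"offset": [0, 0.006, 0], "spin": 0}, {"offset": [0, 0.006, 0], "spin": 0}, {"offset": [0, 0.004, 0], "spin": 0}, {"offset": [0, 0.004, 0], "spin": 0}, {"offset": [0, 0.004, 0], "spin": 0}]}}

```text
time_s: 4.72
ee_pos: [476.6, 75.8, 38.2]
ee_rot: [-179.8, 0.0, 86.5]
force: [-5.6, 1.3, 4.6]
gripper_width: 0.3
gripper_force: 3.0
```

{"api": "arm_command", "payload": {"motion": [{"offset": [0, 0.003, 0], "spin": 0}, {"offset": [0, 0.003, 0], "spin": 0}, {"offset": [0, 0.003, 0], "spin": 0}, {"offset": [0, 0.002, 0], "spin": 0}, {"offset": [0, 0.001, 0], "spin": 0}]}}

```text
time_s: 5.35
ee_pos: [487.7, 75.0, 37.9]
ee_rot: [-179.8, 0.0, 86.6]
force: [-6.0, -0.0, 6.5]
gripper_width: 0.7
gripper_force: 3.3
```

{"api": "arm_command", "payload": {"motion": [{"offset": [0, 0.002, 0], "spin": 0}, {"offset": [0, 0.002, 0], "spin": 0}, {"offset": [0, 0.001, 0], "spin": 0}, {"offset": [0, 0.001, 0], "spin": 0}]}}

```text
time_s: 5.85
ee_pos: [494.1, 74.7, 37.9]
ee_rot: [-179.8, 0.0, 86.6]
force: [-5.5, 0.2, 5.5]
gripper_width: 0.5
gripper_force: 2.9
```

{"api": "arm_command", "payload": {"motion": [{"offset": [0, 0.001, 0], "spin": 0}, {"offset": [0, 0.0, 0], "spin": 0}]}}

```text
time_s: 6.1
ee_pos: [495.5, 74.6, 37.9]
ee_rot: [-179.9, 0.0, 86.6]
force: [-5.4, 0.1, 5.1]
gripper_width: 0.3
gripper_force: 2.8
```

{"api": "arm_command", "payload": {"motion": [{"offset": [0, 0.001, 0], "spin": 0}, {"offset": [0, 0.001, 0], "spin": 0}]}}

```text
time_s: 6.35
ee_pos: [497.1, 74.5, 37.9]
ee_rot: [-179.8, 0.0, 86.6]
force: [-8.3, -0.6, 8.2]
gripper_width: 0.8
gripper_force: 4.3
```

{"api": "arm_command", "payload": {"motion": [{"offset": [0, 0.001, 0], "spin": 0}, {"offset": [0, 0.0, 0], "spin": 0}]}}

```text
time_s: 6.6
ee_pos: [497.0, 74.5, 37.9]
ee_rot: [-179.7, 0.0, 86.5]
force: [-8.8, 1.2, 8.5]
gripper_width: 0.4
gripper_force: 4.9
```

{"api": "arm_command", "payload": {"motion": [{"offset": [0, 0.001, 0], "spin": 0}, {"offset": [0, 0.0, 0], "spin": 0}]}}

```text
time_s: 6.85
ee_pos: [497.0, 74.5, 37.9]
ee_rot: [-179.6, 0.0, 86.5]
force: [-12.1, 0.7, 11.2]
gripper_width: 0.1
gripper_force: 6.1
```

{"api": "arm_command", "payload": {"motion": [{"offset": [0, -0.01, 0], "spin": 0}, {"offset": [0, -0.005, -0.03], "spin": 0}, {"offset": [0, 0, -0.06], "spin": 0}, {"offset": [0, 0, -0.06], "spin": 0}, {"offset": [0, 0, -0.052], "spin": 0}]}}

```text
time_s: 7.48
ee_pos: [486.8, 75.4, 242.5]
ee_rot: [179.7, -0.0, 86.6]
force: [0.8, 0.0, 0.6]
gripper_width: 0.3
gripper_force: 0.0
```

{"api": "arm_command", "payload": {"motion": [{"offset": [0.0266, 0.041, 0], "spin": 0}, {"offset": [0.0266, 0.041, 0], "spin": 0}, {"offset": [0.0266, 0.041, 0], "spin": 0}, {"offset": [0.0266, 0.041, 0], "spin": 0}, {"offset": [0, 0, 0], "spin": 0}]}}

```text
time_s: 8.1
ee_pos: [658.5, 173.3, 237.9]
ee_rot: [179.9, -0.0, 86.6]
force: [-0.7, -0.0, 0.2]
gripper_width: 0.2
gripper_force: 0.0
```

```bash
python3 - <<'E'
from h import *
s,d=env.grab_frame('side')
a=s[60:230,200:400]; cv2.imwrite('pics/s1.png',cv2.resize(a,None,fx=4,fy=3.4,interpolation=cv2.INTER_CUBIC))
print(env.state()['ee_pos'])
E
```

```text
[656.79710903 172.24343164 238.38233923]
```

View pics/s1.png

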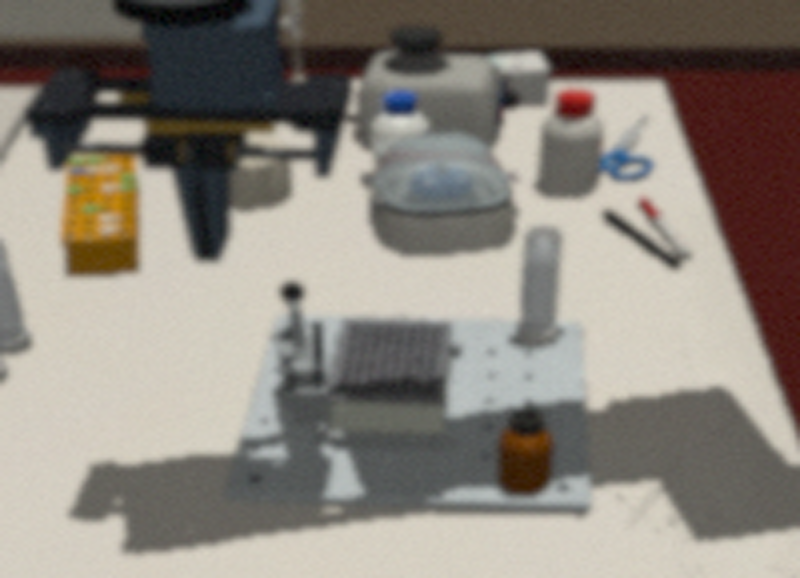

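The plate sits against the fence. The strap is still aside with the lever up, and the fingers hang clear behind the strap. Next I'll compute the sweep.

```bash
cat > sweep.py <<'E'
from h import *
import sys
P=np.array([624.9,67.2])
def rows(p,yaw,wps):
    for phi,r,c,y in wps:
        a=np.radians(phi); t=P+r*np.array([np.cos(a),np.sin(a)])+c*np.array([np.sin(a),-np.cos(a)])
        w=np.radians(yaw); d=t-p; off=[d@[np.cos(w),np.sin(w)],d@[np.sin(w),-np.cos(w)]]
        print(int(phi),np.round(off,1),'spin',round(np.radians(yaw-y),3),np.round(t)); p,yaw=t,y
E
python3 - <<'E'
from sweep import *
w=[(99,107,40,86.6),(99,107,34,86.6),(99,107,29,86.6)]+[(f,107,26,86.6+5.2*(i+1)) for i,f in enumerate(range(104,175,5))]
rows(np.array([656.8,172.2]),86.6,w)
E
```

```text
99 [ 6.4 -9.5] spin 0.0 [648. 179.]
99 [-1.3 -5.9] spin 0.0 [642. 178.]
99 [-1.1 -4.9] spin 0.0 [637. 177.]
104 [ -0.9 -12.5] spin -0.091 [624. 177.]
109 [-0.2 -9.6] spin -0.091 [615. 177.]
114 [-0.1 -9.6] spin -0.091 [605. 176.]
119 [-0.1 -9.6] spin -0.091 [596. 173.]
124 [-0.1 -9.6] spin -0.091 [587. 170.]
129 [-0.  -9.6] spin -0.091 [578. 167.]
134 [-0.  -9.6] spin -0.091 [569. 162.]
139 [ 0.  -9.6] spin -0.091 [561. 157.]
144 [ 0.1 -9.6] spin -0.091 [554. 151.]
149 [ 0.1 -9.6] spin -0.091 [547. 145.]
154 [ 0.1 -9.6] spin -0.091 [540. 137.]
159 [ 0.2 -9.6] spin -0.091 [534. 130.]
164 [ 0.2 -9.6] spin -0.091 [529. 122.]
169 [ 0.2 -9.6] spin -0.091 [525. 113.]
174 [ 0.3 -9.6] spin -0.091 [521. 104.]
```

{"api": "arm_command", "payload": {"motion": [{"offset": [0, 0, 0.05], "spin": 0}, {"offset": [0, 0, 0.05], "spin": 0}, {"offset": [0, 0, 0.037], "spin": 0}, {"offset": [0, 0, 0.02], "spin": 0}, {"offset": [0, 0, 0], "spin": 0}]}}

```text
time_s: 8.78
ee_pos: [654.0, 170.8, 81.8]
ee_rot: [-179.8, 0.1, 86.5]
force: [0.6, 0.6, -0.8]
gripper_width: 0.5
gripper_force: 0.0
```

{"api": "arm_command", "payload": {"motion": [{"offset": [0.0075, -0.0065, 0], "spin": 0}, {"offset": [-0.001, -0.006, 0], "spin": 0}, {"offset": [-0.001, -0.005, 0], "spin": 0}, {"offset": [-0.0009, -0.009, 0], "spin": -0.091}, {"offset": [0, -0.004, 0], "spin": 0}]}}

```text
time_s: 9.4
ee_pos: [625.7, 177.7, 83.7]
ee_rot: [179.9, -0.0, 91.7]
force: [1.1, 0.2, -0.3]
gripper_width: 0.4
gripper_force: 0.6
```

{"api": "arm_command", "payload": {"motion": [{"offset": [0, -0.0096, 0], "spin": -0.091}, {"offset": [0, -0.0096, 0], "spin": -0.091}, {"offset": [0, -0.0096, 0], "spin": -0.091}]}}

```text
time_s: 9.78
ee_pos: [597.7, 174.3, 83.6]
ee_rot: [179.8, 0.0, 107.5]
force: [2.1, -0.2, -0.4]
gripper_width: 0.1
gripper_force: 0.7
```

{"api": "arm_command", "payload": {"motion": [{"offset": [0, -0.0096, 0.001], "spin": -0.091}, {"offset": [0, -0.0096, 0.001], "spin": -0.091}, {"offset": [0, -0.0096, 0], "spin": -0.091}, {"offset": [0, -0.0096, 0], "spin": -0.091}, {"offset": [0, -0.0096, 0], "spin": -0.091}]}}

```text
time_s: 10.4
ee_pos: [555.2, 152.6, 81.7]
ee_rot: [179.9, 0.0, 133.5]
force: [0.9, 1.3, 1.1]
gripper_width: 0.4
gripper_force: 0.9
```

{"api": "arm_command", "payload": {"motion": [{"offset": [0, -0.0096, 0], "spin": -0.091}, {"offset": [0, -0.0096, 0], "spin": -0.091}, {"offset": [0, -0.0096, 0], "spin": -0.091}, {"offset": [0, 0, 0], "spin": 0}]}}

```text
time_s: 10.9
ee_pos: [535.8, 130.2, 81.3]
ee_rot: [180.0, 0.0, 149.0]
force: [-0.2, -0.2, -0.6]
gripper_width: 0.3
gripper_force: 0.0
```

```bash
python3 - <<'E'
from sweep import *
s=env.state(); p=s['ee_pos'][:2]; print(s['ee_pos'],s['ee_rot'],s['force'])
y=s['ee_rot'][2]
im,_=env.grab_frame('side'); cv2.imwrite('pics/s2.png',cv2.resize(im[60:230,200:400],None,fx=4,fy=3.4,interpolation=cv2.INTER_CUBIC))
rows(p,y,[(160,107,25,y+5),(164,107,25,y+9),(168,107,25,y+13),(171,107,25,y+16),(173,107,25,y+18),(175,107,25,y+20)])
E
```

```text
[535.77135951 130.21630222  81.32884444] [1.79981934e+02 1.49947368e-02 1.48973279e+02] [-0.19769129 -0.15276451 -0.63491118]
160 [ 0.9 -4. ] spin -0.087 [533. 127.]
164 [ 0.7 -7.6] spin -0.07 [529. 121.]
168 [ 0.7 -7.6] spin -0.07 [525. 114.]
171 [ 0.6 -5.7] spin -0.052 [523. 109.]
173 [ 0.4 -3.8] spin -0.035 [522. 105.]
175 [ 0.4 -3.8] spin -0.035 [520. 101.]
```

View pics/s2.png

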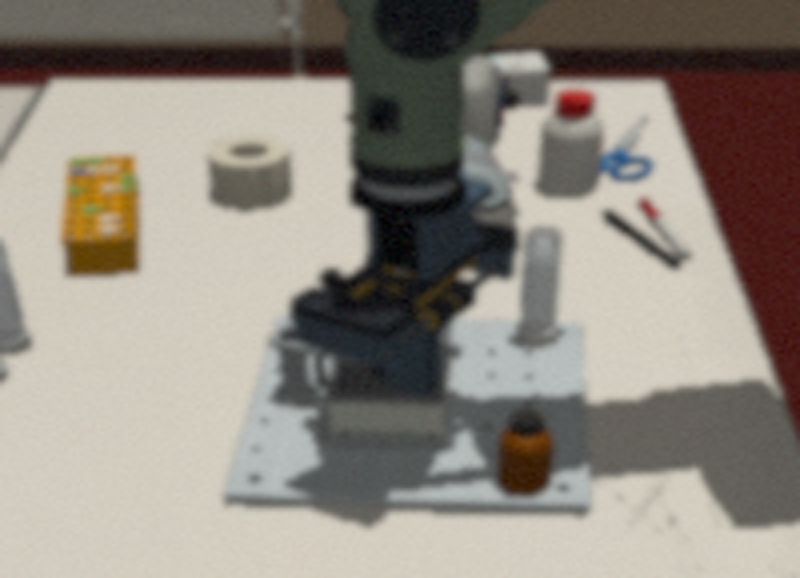

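The fingers are just above the plate's +y part, pushing the strap over it, and nothing else has moved. Continuing slowly.

{"api": "arm_command", "payload": {"motion": [{"offset": [0.0009, -0.004, 0], "spin": -0.087}, {"offset": [0.0007, -0.0076, 0], "spin": -0.07}, {"offset": [0.0007, -0.0076, 0], "spin": -0.07}, {"offset": [0.0006, -0.0057, 0], "spin": -0.052}]}}

```text
time_s: 11.45
ee_pos: [524.2, 109.3, 81.2]
ee_rot: [179.9, 0.1, 165.1]
force: [0.2, 1.1, 0.5]
gripper_width: 0.3
gripper_force: 0.7
```

{"api": "arm_command", "payload": {"motion": [{"offset": [0.0004, -0.0038, 0], "spin": -0.035}, {"offset": [0, -0.002, 0], "spin": 0}, {"offset": [0, 0, 0], "spin": 0}]}}

```text
time_s: 11.82
ee_pos: [522.1, 103.5, 81.1]
ee_rot: [180.0, 0.0, 167.0]
force: [1.2, 0.4, 0.2]
gripper_width: 0.5
gripper_force: 0.4
```

{"api": "arm_command", "payload": {"motion": [{"offset": [0, -0.0015, 0], "spin": 0}, {"offset": [0, -0.0015, 0], "spin": 0}]}}

```text
time_s: 12.08
ee_pos: [521.2, 100.6, 81.0]
ee_rot: [180.0, 0.0, 167.1]
force: [0.2, 1.5, 1.9]
gripper_width: 0.4
gripper_force: 0.6
```

{"api": "arm_command", "payload": {"motion": [{"offset": [0, -0.0015, 0], "spin": 0}, {"offset": [0, -0.0015, 0], "spin": 0}]}}

```text
time_s: 12.32
ee_pos: [520.7, 98.4, 81.1]
ee_rot: [179.9, 0.0, 167.1]
force: [2.0, 7.5, 0.2]
gripper_width: 0.5
gripper_force: 3.6
```

{"api": "arm_command", "payload": {"motion": [{"offset": [0, -0.0015, 0], "spin": 0}, {"offset": [0, -0.001, 0], "spin": 0}]}}

```text
time_s: 12.58
ee_pos: [520.7, 98.0, 81.2]
ee_rot: [179.6, 0.1, 167.0]
force: [1.8, 13.9, -1.2]
gripper_width: 0.3
gripper_force: 6.9
```

{"api": "arm_command", "payload": {"motion": [{"offset": [0, -0.0015, 0], "spin": 0}, {"offset": [0, -0.0005, 0], "spin": 0}]}}

```text
time_s: 12.82
ee_pos: [520.6, 97.8, 81.2]
ee_rot: [179.4, 0.1, 166.9]
force: [4.2, 20.1, -3.0]
gripper_width: 0.8
gripper_force: 9.5
```

{"api": "arm_command", "payload": {"motion": [{"offset": [0, 0.006, 0], "spin": 0}, {"offset": [0, 0.008, 0], "spin": 0}, {"offset": [0, 0, -0.03], "spin": 0}, {"offset": [0, 0, -0.06], "spin": 0}, {"offset": [0, 0, -0.06], "spin": 0}]}}

```text
time_s: 13.45
ee_pos: [521.6, 106.3, 232.0]
ee_rot: [-179.9, -0.1, 167.1]
force: [0.6, -0.2, 0.8]
gripper_width: 0.0
gripper_force: 0.0
```

{"api": "arm_command", "payload": {"motion": [{"offset": [0.032, 0.01, 0], "spin": 0}, {"offset": [0.032, 0.01, 0], "spin": 0}, {"offset": [0.032, 0.01, 0], "spin": 0}, {"offset": [0.032, 0, 0], "spin": 0}, {"offset": [0, 0, 0], "spin": 0}]}}

```text
time_s: 14.08
ee_pos: [402.3, 164.3, 230.9]
ee_rot: [-179.9, -0.1, 167.2]
force: [0.3, -0.6, -0.3]
gripper_width: 0.6
gripper_force: 0.0
```

```bash
python3 - <<'E'
from h import *
t,d=env.grab_frame('top'); s,ds=env.grab_frame('side'); print(env.state()['ee_pos'])
b=np.vstack([cv2.resize(t[125:235,330:470],(700,330),interpolation=cv2.INTER_CUBIC),cv2.resize(s[120:220,245:365],(700,270),interpolation=cv2.INTER_CUBIC)])
cv2.imwrite('pics/c3.png',b)
for n,z in dict(lever_tip=147,lever_pin=93,strap_end=75.5,strap_pivot=75.5,deep_well_plate=14).items():
  for c in('top','side'):
    for r in env.pinpoint(c,n)[:2]: print(n,c,np.round(r['location'],1),round(r['score'],2),np.round(atz(c,r['location'],z),1))
for c,dd in(('top',d),('side',ds)):
  m=env.camera_model(c); Rm=R.from_euler('xyz',m['rotation'],degrees=True).as_matrix()
  v,u=np.mgrid[0:400,0:640]; P=np.stack([(u-m['cx'])/m['fx']*dd,(v-m['cy'])/m['fy']*dd,dd],-1)@Rm.T+m['eye']
  k=(dd>0)&(abs(P[...,0]-585)<70)&(abs(P[...,1]-70)<40)&(P[...,2]>100)&(P[...,2]<165)
  for q,uu,vv in sorted(zip(P[k].round().astype(int).tolist(),u[k],v[k]),key=lambda a:-a[0][2])[:40]: print(q,uu,vv,end='; ')
  print()
E
```

```text
[404.71057437 164.38458449 231.10777718]
lever_tip top [404.8 157.1] 0.52 [580.4  71.7 147. ]
lever_tip side [282.7 137.7] 0.66 [591.4  65.8 147. ]
lever_pin top [402.1 176.4] 0.73 [545.9  68.3  93. ]
lever_pin top [395.5 181.9] 0.16 [532.8  84.7  93. ]
lever_pin side [297.8 156.7] 0.73 [548.5  82.7  93. ]
strap_end top [394.2 195.4] 0.59 [502.7  85.8  75.5]
strap_end side [311.1 157.5] 0.96 [509.   60.2  75.5]
strap_pivot top [198.4 222.5] 0.15 [445.7 556.7  75.5]
strap_pivot side [272.5 160.2] 0.87 [624.5  74.9  75.5]
deep_well_plate top [393.9 179.1] 0.8 [553.5  73.1  14. ]
deep_well_plate side [296.5 179.1] 0.94 [553.8  86.8  14. ]
deep_well_plate side [283.2 177.9] 0.18 [594.9  80.5  14. ]
[588, 73, 156] 405 153; [593, 72, 155] 405 151; [592, 70, 155] 406 151; [588, 70, 155] 406 153; [586, 66, 155] 408 154; [583, 66, 155] 408 155; [595, 67, 154] 407 150; [591, 75, 154] 404 152; [591, 72, 154] 405 152; [590, 66, 154] 408 152; [588, 68, 154] 407 153; [586, 70, 154] 406 154; [584, 68, 154] 407 155; [593, 65, 153] 408 151; [589, 74, 153] 404 153; [586, 68, 153] 407 154; [584, 63, 15
[... 824 characters left out ...]
139; [584, 73, 147] 285 139; [582, 73, 147] 286 139; [596, 78, 147] 281 140; [587, 79, 147] 284 140; [584, 79, 147] 285 140; [593, 77, 146] 282 140; [590, 78, 146] 283 140; [582, 75, 145] 286 140; [596, 81, 145] 281 141; [593, 81, 145] 282 141; [584, 80, 144] 285 141; [587, 77, 143] 284 141; [590, 76, 142] 283 141; [582, 74, 141] 286 141; [593, 80, 141] 282 142; [590, 78, 140] 283 142; [587, 79, 140] 284 142; [585, 77, 140] 285 142; [596, 75, 138] 281 142; [585, 80, 138] 285 143; [582, 72, 137] 286 142; [579, 72, 137] 287 142; [590, 79, 137] 283 143; [587, 79, 137] 284 143; [582, 75, 135] 286 143; [579, 74, 134] 287 143; [576, 72, 133] 288 143; [585, 78, 133] 285 144; [582, 78, 133] 286 144;
```

View pics/c3.png

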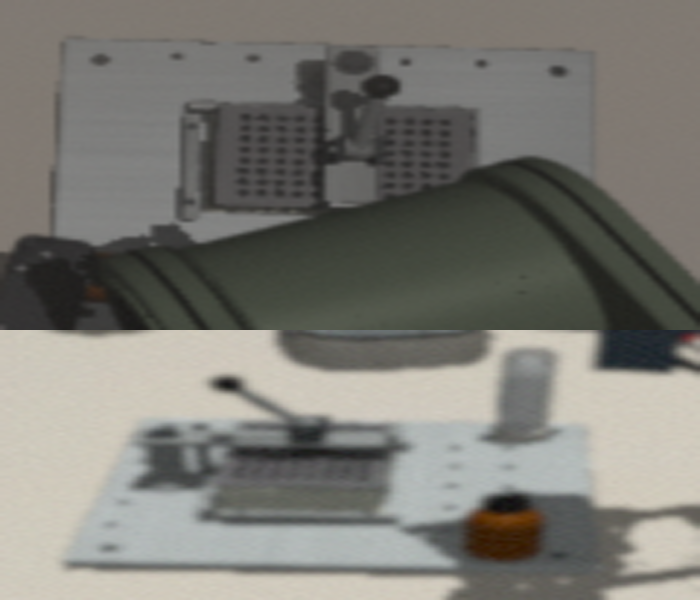

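The strap lies straight across, the plate is home at the fence and the lever is up. The knob centre is about (589, 70, 146) mm, top pixel (406,152).

{"api": "arm_command", "payload": {"motion": [{"offset": [-0.0502, -0.0129, 0], "spin": 0}, {"offset": [-0.0502, -0.0129, 0], "spin": 0}, {"offset": [-0.0502, -0.0129, 0], "spin": 0}, {"offset": [-0.0502, -0.0129, 0], "spin": 0}, {"offset": [0, 0, 0], "spin": -0.164}]}}

```text
time_s: 15.3
ee_pos: [591.4, 67.6, 229.8]
ee_rot: [-180.0, 0.0, 176.6]
force: [-0.5, 0.9, -0.1]
gripper_width: 0.3
gripper_force: 0.0
```

{"api": "arm_command", "payload": {"motion": [{"offset": [0, 0, 0.03], "spin": 0}, {"offset": [0, 0, 0.02], "spin": 0}, {"offset": [0, 0, 0], "spin": 0}]}}

```text
time_s: 15.68
ee_pos: [587.5, 69.4, 179.3]
ee_rot: [-180.0, -0.2, 176.5]
force: [0.1, 0.3, -0.5]
gripper_width: 0.3
gripper_force: 0.0
```

{"api": "arm_command", "payload": {"motion": [{"offset": [0, 0, 0.006], "spin": 0}, {"offset": [0, 0, 0.003], "spin": 0}, {"offset": [0, 0, 0.002], "spin": 0}, {"offset": [0, 0, 0.001], "spin": 0}]}}

```text
time_s: 16.18
ee_pos: [588.6, 69.6, 169.2]
ee_rot: [180.0, 0.0, 176.5]
force: [-0.2, 0.3, -0.2]
gripper_width: 0.5
gripper_force: 0.0
```

{"api": "arm_command", "payload": {"motion": [{"offset": [-0.0037, 0, 0.0035], "spin": 0}, {"offset": [-0.0037, 0, 0.0035], "spin": 0}, {"offset": [-0.0033, 0, 0.004], "spin": 0}, {"offset": [-0.0033, 0, 0.004], "spin": 0}]}}

```text
time_s: 16.68
ee_pos: [604.8, 68.7, 155.0]
ee_rot: [180.0, 0.3, 176.5]
force: [3.1, -0.5, 6.0]
gripper_width: 0.7
gripper_force: 2.8
```

{"api": "arm_command", "payload": {"motion": [{"offset": [-0.0024, 0, 0.0043], "spin": 0}, {"offset": [-0.0024, 0, 0.0043], "spin": 0}, {"offset": [-0.002, 0, 0.0047], "spin": 0}, {"offset": [-0.002, 0, 0.0047], "spin": 0}]}}

```text
time_s: 17.18
ee_pos: [614.9, 68.1, 137.5]
ee_rot: [179.9, 0.5, 176.5]
force: [3.5, -0.3, 4.6]
gripper_width: 0.4
gripper_force: 2.4
```

{"api": "arm_command", "payload": {"motion": [{"offset": [-0.001, 0, 0.0044], "spin": 0}, {"offset": [-0.001, 0, 0.0044], "spin": 0}, {"offset": [-0.0005, 0, 0.003], "spin": 0}, {"offset": [0, 0, 0.002], "spin": 0}]}}

```text
time_s: 17.68
ee_pos: [615.0, 68.0, 122.5]
ee_rot: [180.0, 0.2, 176.5]
force: [5.6, -0.5, 5.8]
gripper_width: 0.8
gripper_force: 3.0
```

{"api": "arm_command", "payload": {"motion": [{"offset": [0, 0, 0.002], "spin": 0}, {"offset": [0, 0, 0.0015], "spin": 0}]}}

```text
time_s: 17.92
ee_pos: [615.6, 68.0, 119.6]
ee_rot: [180.0, 0.3, 176.5]
force: [4.7, 0.5, 7.7]
gripper_width: 0.3
gripper_force: 3.5
```

{"api": "arm_command", "payload": {"motion": [{"offset": [0, 0, 0.001], "spin": 0}, {"offset": [0, 0, 0.001], "spin": 0}]}}

```text
time_s: 18.18
ee_pos: [615.9, 68.0, 118.7]
ee_rot: [180.0, 0.3, 176.5]
force: [3.8, -1.3, 14.0]
gripper_width: 0.6
gripper_force: 7.0
```

{"api": "arm_command", "payload": {"motion": [{"offset": [0, 0, 0.001], "spin": 0}, {"offset": [0, 0, 0.001], "spin": 0}]}}

```text
time_s: 18.42
ee_pos: [616.0, 68.0, 118.3]
ee_rot: [180.0, 0.4, 176.5]
force: [0.9, -1.3, 22.3]
gripper_width: 0.5
gripper_force: 10.8
```

{"api": "arm_command", "payload": {"motion": [{"offset": [0, 0, 0.0015], "spin": 0}, {"offset": [0, 0, 0.0015], "spin": 0}, {"offset": [0, 0, 0], "spin": 0}]}}

```text
time_s: 18.8
ee_pos: [616.1, 68.0, 117.7]
ee_rot: [179.9, 0.5, 176.5]
force: [-2.3, -0.8, 30.4]
gripper_width: 0.3
gripper_force: 14.9
```

{"api": "arm_command", "payload": {"motion": [{"offset": [0, 0, -0.006], "spin": 0}, {"offset": [0, 0, -0.02], "spin": 0}, {"offset": [0, 0, -0.05], "spin": 0}, {"offset": [0, 0, -0.05], "spin": 0}]}}

```text
time_s: 19.3
ee_pos: [611.3, 67.9, 236.6]
ee_rot: [-180.0, -0.4, 176.5]
force: [-0.4, -0.3, 0.5]
gripper_width: 0.4
gripper_force: 0.0
```

{"api": "arm_command", "payload": {"motion": [{"offset": [0.05, 0.02, 0], "spin": 0}, {"offset": [0.05, 0.02, 0], "spin": 0}, {"offset": [0.05, 0.02, 0], "spin": 0}, {"offset": [0.05, 0.02, 0], "spin": 0}, {"offset": [0, 0, 0], "spin": 0}]}}

```text
time_s: 19.92
ee_pos: [414.1, 160.1, 236.3]
ee_rot: [-179.9, -0.4, 176.7]
force: [0.2, 0.0, -0.2]
gripper_width: 0.7
gripper_force: 0.0
```

```bash
python3 - <<'E'
from h import *
t,d=env.grab_frame('top'); s,ds=env.grab_frame('side'); print(env.state()['ee_pos'])
b=np.vstack([cv2.resize(t[125:235,330:470],(700,330),interpolation=cv2.INTER_CUBIC),cv2.resize(s[120:220,245:365],(700,270),interpolation=cv2.INTER_CUBIC)])
cv2.imwrite('pics/c4.png',b)
for n,z in dict(lever_tip=96,lever_pin=93,strap_end=75.5,strap_pivot=75.5,deep_well_plate=14).items():
  for c in('top','side'):
    for r in env.pinpoint(c,n)[:1]: print(n,c,np.round(r['location'],1),round(r['score'],2),np.round(atz(c,r['location'],z),1))
E
```

```text
[418.01365561 159.73291484 236.9081625 ]
lever_tip top [404.9 147.6] 0.52 [615.5  59.1  96. ]
lever_tip side [273.8 151.2] 0.38 [620.6  57.3  96. ]
lever_pin top [402.7 172.7] 0.67 [554.8  66.5  93. ]
lever_pin side [299.5 152.6] 0.88 [543.8  60.3  93. ]
strap_end top [398.4 195.5] 0.8 [502.3  75.7  75.5]
strap_end side [311.4 158.7] 0.72 [508.2  66.8  75.5]
strap_pivot top [398.3 143.9] 0.69 [630.4  70.4  75.5]
strap_pivot side [274.9 158.5] 0.8 [618.   65.7  75.5]
deep_well_plate top [396.4 181.6] 0.77 [546.8  66.9  14. ]
deep_well_plate side [300.1 179.9] 0.65 [542.7  90.9  14. ]
```

View pics/c4.png

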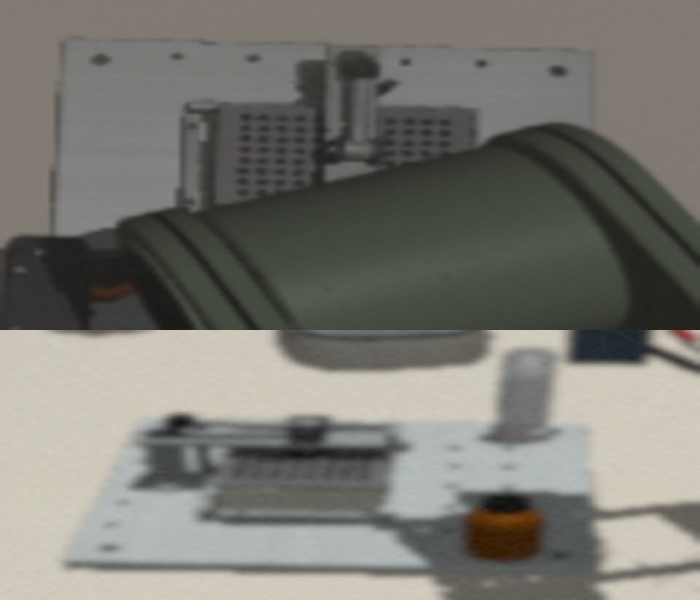

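The lever lies level over the strap, the strap is straight across, the plate is at the fence, and the bottle and tube have not moved.

```bash
python3 -c "
from workcell import env
print(env.job_done())"
```

```text
the job is handed in; nothing more can be done
None
```

The plate is against the rear fence, the strap is across it at its stop peg, and the cam lever is fully down; the bottle and tube look unmoved, and I handed the job in at about 20 s of the 64 s allowed.

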